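# Knock two stuck end pads out of a flip-over mould tray

### The arm

A 6-joint arm with a two-finger parallel gripper is mounted at the origin on a cart in front of the work surface, level with it; the furniture and walls round the work are solid. World frame = base frame: x ahead of the robot, y to its left, z up, the work surface at z = 0. Lengths are in m, angles in degrees, forces in N, time in s.
With the tool pointing down it reaches from about 0.15 to 0.775 m from the base axis. Payload 6.1 kg.
Tool frame: the origin (TCP) lies midway between the tips of the shut fingers; the grasp point (between the pads) lies bot.grasp_offset behind it (bot.grasp_offset is the distance from the TCP to the grasp point, in m); z points along the fingers, y is the line along which they close (so a half turn about z gives the same grasp; the last joint's range is limited). The gripper opens to 85 mm and grips with 20 to 120 N. Pads are 22 mm wide; open, the fingers measure 114 mm over their backs; the gripper's body (76 mm by 85 mm) begins 54 mm behind the grasp point. The pads swing forward as they close: fully open they stand 13 mm farther back than shut.
Start: joints at [-75.573, 7.208, -2.269, 80.523, 0, 90], TCP at [0.131, -0.508, 0.231] pointing down, gripper open.
Joint ranges: [-155.77, 155.77], [-54.66, 111.73], [-72.52, 77.12], [-102.08, 115.82], [-83.92, 84.16], [-180, 180]. Speed limits (degrees/s): [136.94, 136.94, 172.46, 180, 180, 180].

### API

Orientations are given as [roll, pitch, yaw] about the fixed x, y, z axes, in that order (R = Rz(yaw) Ry(pitch) Rx(roll)).
In Python, from workcell import bot gives the robot as it stands.
- The arm moves only by the shell command python3 -m inch 'ROWS' [OPENING]. ROWS is JSON, one flat list of numbers, 6 for each row, row after row: the shift along the world's x, y, z in m, then the turn, a rotation vector about the world's x, y, z in degrees. A call has 1 to 12 rows; each row is the pose to reach, as a shift and turn from the pose commanded when the call began; what a row does not reach only later rows make up. A row lasts 1/10 s, in which the tool goes at most 50 mm and 8.59 degrees, less where a joint would pass 70% of its speed; a pose out of reach is approached as far as the arm can. A call with a gripper value outside its range is refused whole. OPENING is the opening, from -1 (shut) to 1 (fully open), so that 0 is half open, set as the call begins (- or left out, the last holds). The fingers move at their own pace and stop on an object; the grip force is fixed at half the most. Time passes only in rows, so rows that repeat a pose let the fingers close. It gives the time, the measured TCP pose, the force, the opening and the grip force at its end, in the units of the state.
- bot.read_state(): the state, without advancing time (a new reading comes with each control period).
- bot.camera(name): name is "scene" or "top" or "wrist"; returns a dict with "frame" (480x640x3 uint8, red, green, blue), "intrinsics" (3x3 intrinsics, pixels), "pose" (4x4, takes a point from camera to world coordinates). Camera axes: x right, y down, z forward; pixel columns grow to the right and rows downward; lengths in m; the calibration is good to about 2 mm. A picture is of the moment at which its call begins. There is no depth.
- bot.close_job(): hands the job in; it is judged then, once.
Trained networks look in a picture, given as the dict that the camera call returned (one of the last four; its "shot" number tells which), for a name from the list of things; names that differ only in an ending like _2 or _b are one class to them, and where a whole thing is asked for, a point or a joint stands for the part that bears it (a point fixed in the world has none). Each returns a list of dicts, best first, with "p" (0 to 1); they miss things now and then, are a little off and sometimes report something else, mostly with a low value. They report only what shows in the picture. A call takes as long as a camera call. They do not tell look-alikes from the thing itself.
- bot.trace(picture, name): "pixels" (480x640 bool, what is visible of it).
- bot.mark_of(picture, name): "point" ([x, y, z] in m, in world coordinates, good to about 4 mm: a listed point, or the origin of a listed thing).
The state is a dict: "clock": time; "joint_pos": joint angles; "dq": joint speeds; "effort": joint torques, N m; "ee_pos": TCP position; "orientation": TCP orientation; "force": force on the tool from outside, world axes, zero at the start; "moment": the same for the moment, N m; "grip_width": opening from 0.0 (shut) to 1.0 (fully open); "grasp_force": force on a finger pad.
Only numpy, scipy, OpenCV 4.12 (cv2) and the standard library are available. Lean on these libraries where they do the work, as an engineer would, in place of code of your own. Each camera call takes 0.05 s, during which the arm holds its last target. There are 200 camera calls.

### The job

Two pressed-board end pads are stuck in the hinged metal mould tray. Swing the tray over by its black knob, with the pads still in it, and rap it face down on its rubber stops with short, sharp raps from a few centimetres up until both pads have dropped flange-down onto the wooden landing block beneath; then swing the empty tray back and lower it home, leaving the pads where they landed. Keep hold of the tray as it goes over the top in either direction so that it never crashes down, and leave the stapler, tape roll and hand stamp alone.

Things in the scene. Friction and masses are not known exactly. Their poses are not given: they have to be found in the camera images.
- stand: Fixed stand: plywood board 360 x 224 x 10 mm on the table, steel hinge brackets at its sides, rubber stops, a wooden landing block, and a small plywood shelf with letters on four steel rods at one end. Origin: table level, under the middle of the hinge. z up, y along the hinge, +x from the hinge towards the shelf. The board spans x -100 to +260, y +-112 mm. The tray's home is on the -x side.
- hinge_axis (a point): Middle of the tray's hinge axis, 50 mm above the table, fixed to the stand; axes as the stand's.
- tray (a joint): Angle of the mould tray: 0 = home, level on the -x side, cavities up; pi/2 = upright; pi = turned over to the +x side, cavities down, on the rubber stops (end stop). Nearly free hinge; the tray falls by its own weight (about 0.45 kg, centre 60 mm from the hinge). From upright it would reach over 12 rad/s, from 0.3 rad above its stops about 8.
- tray_mid (a point): Middle of the aluminium tray: a box with two cavities side by side along the hinge, 183 mm long along the hinge, spanning 14 to 94 mm from the hinge axis and, at home, 14 to 55 mm above the table. Turned over, its rim is 45 mm above the table, 9 mm clear of the landing block; a dropped pad then stands loose, partly inside the cavity, and the tray lifts off it. Turns with the tray.
- knob_mid (a point): Centre of the black spool knob: two discs, 30 mm diameter, 34 mm over their flat outer ends (grip across these, along the hinge), on a 6 mm steel stem. It spins freely about its axis, parallel to the hinge, so a gripper may keep its own tilt while the tray swings. 168 mm from the hinge axis; 50 mm above the table with the tray home or turned over; 74 mm from its centre to the tray wall.
- shelf_edge (a point): Middle of the shelf's lower front edge: 180 mm to +x of the hinge, 180 mm above the table. The shelf runs 104 mm back (+x), 120 mm to either side; its rods stand at x 205 and 247, y +-103 mm. It overhangs the turned-over knob: there the gripper must be tilted 20 to 45 degrees, fingers pointing down and outwards (+x), its body leaning back over the hinge.
- landing (a point): Middle of the top of the wooden landing block onto which the pads drop: 86 mm (x) x 170 mm (y), its top 36 mm above the table, on the stand's board; this point is 54 mm on the +x side of the hinge; axes as the stand's.
- cavity_1 (a point): Point of the tray where the centre of pad 1 sits while stuck (54 mm from the hinge, 48 mm to +y of its middle); moves with the tray. A dropped pad is 20 mm below it (tray turned over); one that hangs aslant, about 10 mm, needs another rap.
- cavity_2 (a point): The same for pad 2 (48 mm to -y of the middle).
- pad_1_mid (a point): Centre of pad 1: hollow pressed-board end pad 67 x 74 x 26 mm, about 0.1 kg, with a 6 mm thick flange round its open side; z points from its closed bottom to the open flanged side (up in the tray at home, down once dropped). Two sprung rollers grip its flange with about 1.5 times its weight or more; a rap of the turned-over tray (let fall, or driven down, from 0.2 to 0.4 rad) frees it. It drops 20 mm; its centre goes from 69 to 49 mm above the table.
- pad_2_mid (a point): The same for pad 2.
- pad_1: Pad 1; origin at the centre of its closed bottom, 13 mm from its centre.
- pad_2: Pad 2; likewise.
- paper_trimmer: Furniture to keep clear of: fixed guillotine paper trimmer at the back of the table; the black grip of its raised arm sticks out towards the front right, 190 to 250 mm above the table, its tip about 220 mm nearer the front and 105 mm further right than this origin.
- stapler_mid (a point): Bystander: desk stapler, 36 x 150 x 53 mm; its centre.
- tape_roll_mid (a point): Bystander: roll of packing tape lying flat, 112 mm diameter, 48 mm high; its centre.
- wood_stamp_mid (a point): Bystander: wooden hand stamp standing upright, 27 x 62 x 75 mm; its centre.
Mind the look-alikes: they are no part of the job. What is shaped like the pad_1 but orange or red is not meant.

How it is judged (in metres and radians):
On the way, in this order (a step that is already met when the one before it is completed fails the run):
1. the tray is swung well past upright (over 2.2 rad) with both pads still in it (value of joint tray above 2.2 rad and distance between pad_1_mid and cavity_1 below 0.012 m and distance between pad_2_mid and cavity_2 below 0.012 m).
2. both pads have dropped and lie flange-down on the landing block (angle between each of pad_1_mid, pad_2_mid's own z axis and vertical above 2.9 rad and height (world z) of pad_1_mid between 0.04 and 0.055 m and x of pad_1_mid in the frame of landing between -0.03 and 0.03 m and y of pad_1_mid in the frame of landing between -0.07 and 0.07 m and height (world z) of pad_2_mid between 0.04 and 0.055 m and x of pad_2_mid in the frame of landing between -0.03 and 0.03 m and y of pad_2_mid in the frame of landing between -0.07 and 0.07 m and linear speed of each of pad_1, pad_2 below 0.02 m/s), for 0.2 s.
At the end, for the whole second after the job is handed in: Both pads lie at rest flange-down (within 0.24 rad) on the landing block (centres 40 to 55 mm above the table, within 30 mm of the landing point along x and 70 mm along y), and the empty tray is back home (angle under 0.08 rad) and still (all of step 2 and value of joint tray below 0.08 rad and velocity of joint tray between -0.1 and 0.1 rad/s); the robot touches nothing.
It fails at once if the tray crashes down faster than 10.5 rad/s (as when it falls freely from more than about 0.6 rad, 95 mm at the knob) (velocity of joint tray above 10.5 rad/s or velocity of joint tray below -10.5 rad/s).
It fails at once if the stapler is moved by more than 30 mm (distance of stapler_mid from where it was at the start of the episode above 0.03 m).
It fails at once if the roll of brown packing tape is moved by more than 30 mm (distance of tape_roll_mid from where it was at the start of the episode above 0.03 m).
It fails at once if the wooden-handled hand stamp is moved by more than 30 mm (distance of wood_stamp_mid from where it was at the start of the episode above 0.03 m).
It also fails if it takes over 58 s, if anything falls off the work surface, if the arm or the gripper's body presses on something with over 40 N, if the wrist force passes 120 N, or if a joint passes its speed limit or range.

## Working session

There is one attempt and no reset: what is moved stays moved. The work goes in short steps, Python scripts to look and compute and a shell command to move; the robot and the scene stay as the last step left them, time stands still between calls to the robot, and variables do not carry over. Pictures are saved under pics/ and viewed, at most 10 in all, crops included, and the job is handed in when it is done.

```bash
mkdir -p pics; ls; python3 - <<'E'
from workcell import bot
import cv2,numpy as np
print(bot.grasp_offset, bot.read_state())
for n in ("scene","top"):
    p=bot.camera(n); cv2.imwrite(f"pics/{n}0.png",p["frame"][:,:,::-1])
    for k in ("stand","hinge_axis","knob_mid","tray_mid","shelf_edge","landing","cavity_1","pad_1_mid","paper_trimmer","stapler_mid","tape_roll_mid","wood_stamp_mid"):
        try: print(n,k,[(np.round(d["point"],3).tolist(),round(d["p"],2)) for d in bot.mark_of(p,k)][:4])
        except Exception as e: print(k,e)
E
```

```text
pics
0.0187 {'clock': 0.0, 'joint_pos': array([-7.55735668e+01,  7.24100884e+00, -2.32810155e+00,  8.05237354e+01,
       -5.80122803e-04,  9.00008637e+01]), 'dq': array([-0.0545305 , -0.07884124,  0.01443992, -0.0378922 ,  0.08704206,
        0.04588077]), 'effort': array([ 1.19543865e-04, -4.35914934e+01,  3.52923238e+01,  1.73694792e-02,
       -2.17790207e-04, -1.24628508e-05]), 'ee_pos': array([ 0.13068896, -0.50803877,  0.23051731]), 'orientation': array([-1.79907154e+02,  5.81521634e-04,  1.44255704e+01]), 'force': array([ 0.45357395,  0.04803966, -0.15054671]), 'moment': array([-0.0045854 ,  0.00537449,  0.02154977]), 'grasp_force': 0.0, 'grip_width': 1.0037880463069297}
scene stand [([0.515, 0.084, -0.001], 0.76)]
scene hinge_axis []
scene knob_mid [([0.526, -0.091, 0.052], 0.68), ([0.469, 0.016, 0.015], 0.37), ([0.563, 0.029, 0.016], 0.25)]
scene tray_mid [([0.52, 0.027, 0.038], 0.61), ([0.469, 0.023, 0.031], 0.54)]
scene shelf_edge [([0.5, 0.261, 0.181], 0.91)]
scene landing [([0.507, 0.135, 0.038], 0.69), ([0.519, 0.026, 0.037], 0.62)]
scene cavity_1 [([0.472, 0.025, 0.029], 0.71), ([0.563, 0.032, 0.033], 0.71), ([0.628, -0.329, 0.039], 0.62)]
scene pad_1_mid [([0.782, -0.32, 0.01], 0.75), ([0.419, -0.173, 0.014], 0.72), ([0.466, 0.027, 0.031], 0.67), ([0.55, -0.202, 0.013], 0.64)]
scene paper_trimmer []
scene stapler_mid [([0.453, 0.607, 0.025], 0.88)]
scene tape_roll_mid [([0.408, -0.345, 0.023], 0.66), ([0.524, -0.088, 0.051], 0.65), ([0.469, 0.021, 0.032], 0.24)]
scene wood_stamp_mid [([0.626, -0.329, 0.039], 0.58)]
top stand []
top hinge_axis []
top knob_mid []
top tray_mid []
top shelf_edge []
top landing []
top cavity_1 []
top pad_1_mid []
top paper_trimmer []
top stapler_mid []
top tape_roll_mid []
top wood_stamp_mid []
```

View pics/scene0.png

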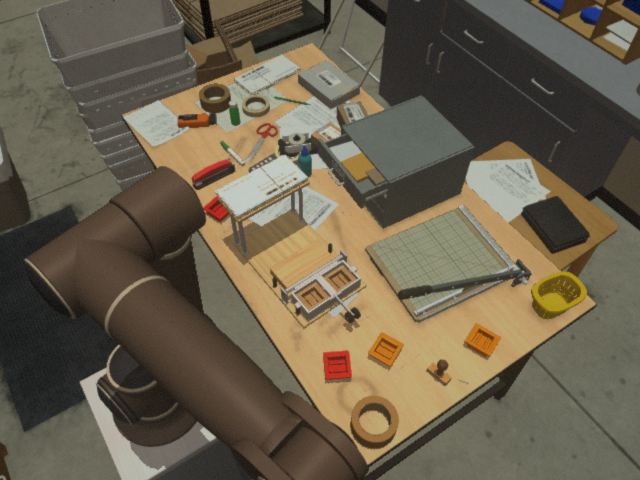

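View pics/top0.png

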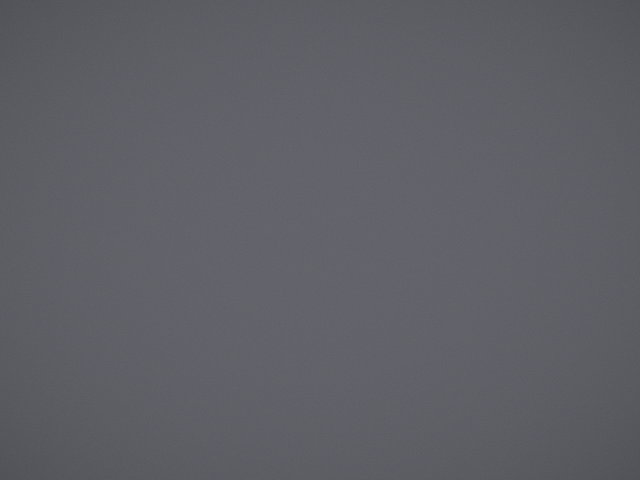

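The scene picture shows the tray at about (325,288) px with two brown pads in its cavities, and the knob at (352,317). The shelf is at (262,185), and the trimmer's grip at (402,293). The pad-shaped things at (337,365) red, (386,349) orange, (483,340) orange and (215,207) red are look-alikes. The brown pads in the tray fit the description. The top camera is blank.

```bash
cat > h.py <<'E'
from workcell import bot
import numpy as np, cv2
from scipy.spatial.transform import Rotation as R
def at(p,u,v,z):
    d=p["pose"][:3,:3]@np.linalg.solve(p["intrinsics"],[u,v,1]); c=p["pose"][:3,3]
    return np.round(c+d*(z-c[2])/d[2],3)
def proj(p,X):
    q=p["pose"][:3,:3].T@(np.array(X)-p["pose"][:3,3]); q=p["intrinsics"]@q; return np.round(q[:2]/q[2],1)
def st():
    s=bot.read_state(); print({k:np.round(s[k],3).tolist() for k in("clock","joint_pos","ee_pos","orientation","force","grip_width","grasp_force")})
E
python3 - <<'E'
from h import *
p=bot.camera("scene")
for z in (.19,.22,.25): print(z,at(p,402,293,z),at(p,440,287,z))
print(at(p,352,317,.05), bot.trace(p,"paper_trimmer").__len__())
f=p["frame"][150:410,180:560]; cv2.imwrite("pics/crop1.png",cv2.resize(f[:,:,::-1],None,fx=2.1,fy=2.1,interpolation=cv2.INTER_CUBIC))
E
```

```text
0.19 [ 0.611 -0.165  0.19 ] [ 0.7   -0.203  0.19 ]
0.22 [ 0.596 -0.178  0.22 ] [ 0.683 -0.215  0.22 ]
0.25 [ 0.582 -0.191  0.25 ] [ 0.667 -0.227  0.25 ]
[ 0.521 -0.091  0.05 ] 0
```

View pics/crop1.png

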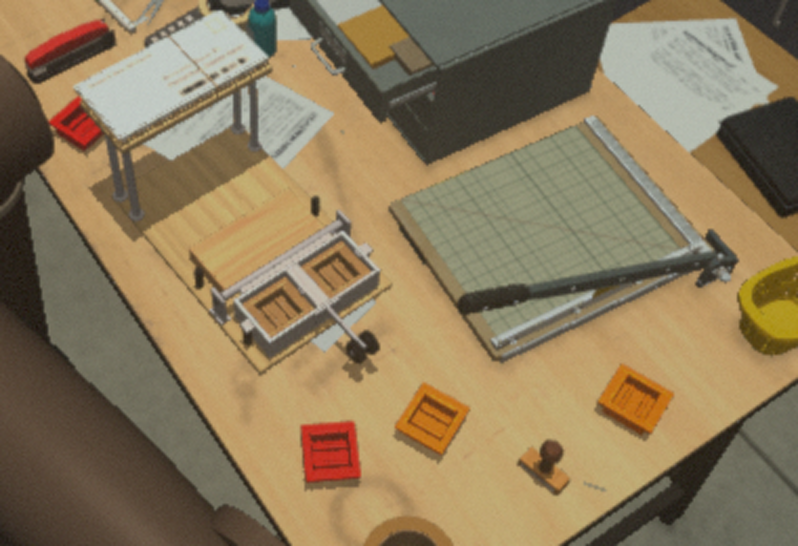

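The enlarged crop confirms this: two brown pads in the tray and the knob's two discs at about crop (362,347). The trimmer grip's tip is near world (0.60,-0.18,0.22), so I'll approach the knob from the front with the tool vertical.

```bash
python3 -m inch '[0.027,0.034,0.01,0,0,7, 0.053,0.068,0.02,0,0,13, 0.08,0.103,0.03,0,0,20, 0.107,0.137,0.04,0,0,27, 0.133,0.171,0.05,0,0,33, 0.16,0.205,0.05,0,0,40, 0.187,0.239,0.05,0,0,47, 0.213,0.273,0.05,0,0,53, 0.24,0.308,0.05,0,0,60, 0.267,0.342,0.05,0,0,67, 0.293,0.376,0.05,0,0,73, 0.32,0.41,0.05,0,0,80]' 1
python3 -m inch '[0.03,0,0,0,0,0, 0.06,0,0,0,0,0, 0.075,0,0,0,0,0, 0.075,0,0,0,0,0, 0.075,0,0,0,0,0]'
python3 - <<'E'
from h import *
st()
p=bot.camera("wrist"); cv2.imwrite("pics/w1.png",p["frame"][:,:,::-1]); q=bot.camera("scene")
for n,c in(("w",p),("s",q)):
  for k in ("knob_mid","tray_mid","hinge_axis","cavity_1","landing","shelf_edge"):
    print(n,k,[(np.round(d["point"],3).tolist(),round(d["p"],2)) for d in bot.mark_of(c,k)][:3])
E
```

```text
clock: 2.6
ee_pos: [0.4516, -0.0967, 0.2816]
orientation: [180.0, 0.0, 94.7]
force: [0.9, -1.3, 0.1]
grip_width: 1.0
grasp_force: 0.0
clock: 3.1
ee_pos: [0.5255, -0.0984, 0.281]
orientation: [-179.9, -0.0, 94.4]
force: [0.4, 1.1, 0.0]
grip_width: 0.996
grasp_force: 0.0
{'clock': 3.1, 'joint_pos': [-10.603, 8.675, 5.664, 87.048, -0.004, 74.964], 'ee_pos': [0.525, -0.098, 0.281], 'orientation': [-179.941, -0.012, 94.433], 'force': [0.396, 1.117, 0.021], 'grip_width': 0.996, 'grasp_force': 0.0}
w knob_mid [([0.525, -0.082, 0.051], 0.87)]
w tray_mid [([0.516, 0.028, 0.032], 0.56)]
w hinge_axis []
w cavity_1 []
w landing [([0.468, 0.024, 0.017], 0.64)]
w shelf_edge []
s knob_mid [([0.565, 0.029, 0.017], 0.59), ([0.525, -0.089, 0.051], 0.48)]
s tray_mid [([0.516, 0.027, 0.035], 0.85)]
s hinge_axis [([0.513, 0.079, 0.046], 0.87)]
s cavity_1 [([0.562, 0.027, 0.031], 0.97), ([0.468, 0.022, 0.034], 0.81)]
s landing [([0.505, 0.135, 0.036], 0.67)]
s shelf_edge [([0.5, 0.261, 0.178], 0.58)]
```

View pics/w1.png

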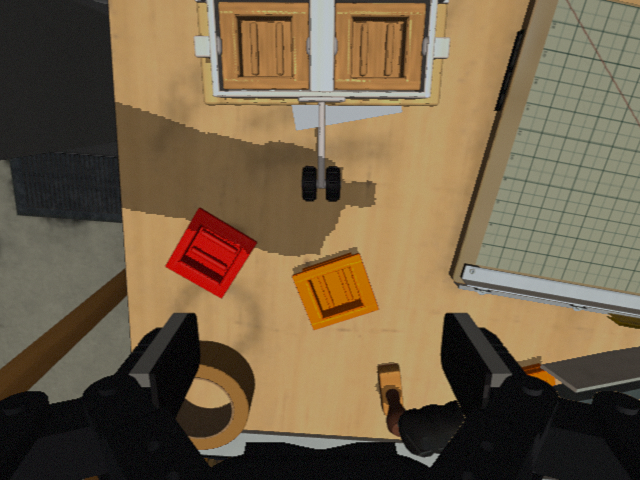

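The wrist view shows the knob at (321,184), its discs at (309,183) and (333,183), with the tray's front rim running (213,92) to (433,98). The trimmer grip is near (440,430), to the right and behind.

```bash
python3 - <<'E'
from h import *
p=bot.camera("wrist")
print(at(p,321,184,.05),at(p,321,184,.058))
t=max(bot.trace(p,"knob_mid"),key=lambda d:d["p"])["pixels"]; v,u=np.nonzero(t); print(u.min(),u.max(),v.min(),v.max())
a,b=at(p,213,92,.055),at(p,433,98,.055); print(a,b,np.degrees(np.arctan2(*(a-b)[1::-1])))
for X in ([0.522,-.087,.05],[0.5135,.08,.05]): print(proj(p,X))
E
```

```text
[ 0.526 -0.088  0.05 ] [ 0.526 -0.087  0.058]
300 339 166 200
[ 0.43  -0.017  0.055] [ 0.614 -0.008  0.055] -177.19972083196208
[316.8 182.3]
[321.8 -29.5]
```

```bash
python3 -m inch '[0,0.01,-0.04,0,0,-1, 0,0.01,-0.08,0,0,-1, 0,0.01,-0.12,0,0,-1, 0,0.01,-0.16,0,0,-1, 0,0.01,-0.2,0,0,-1, 0,0.01,-0.23,0,0,-1, 0,0.01,-0.25,0,0,-1, 0,0.01,-0.25,0,0,-1, 0,0.01,-0.25,0,0,-1]'
python3 -m inch '[0,0,0,0,0,0, 0,0,0,0,0,0, 0,0,0,0,0,0, 0,0,0,0,0,0, 0,0,0,0,0,0, 0,0,0,0,0,0]' -1
python3 - <<'E'
from h import *
st()
p=bot.camera("scene"); cv2.imwrite("pics/s2.png",cv2.resize(p["frame"][200:400,240:480,::-1],None,fx=3,fy=3))
print(bot.read_state()["moment"])
E
```

```text
clock: 4.8
ee_pos: [0.5259, -0.0884, 0.0316]
orientation: [-180.0, -0.0, 93.4]
force: [0.3, -0.7, 0.5]
grip_width: 0.998
grasp_force: 0.0
clock: 5.4
ee_pos: [0.5251, -0.0886, 0.0325]
orientation: [-180.0, 0.0, 93.4]
force: [-6.3, -0.2, 9.5]
grip_width: 0.394
grasp_force: 59.5
{'clock': 5.4, 'joint_pos': [-9.553, 12.391, -21.612, 56.021, -0.04, 77.008], 'ee_pos': [0.525, -0.089, 0.032], 'orientation': [-179.968, 0.034, 93.439], 'force': [-6.307, -0.192, 9.53], 'grip_width': 0.394, 'grasp_force': 59.532}
[0.01127091 1.23488413 0.15299082]
```

View pics/s2.png

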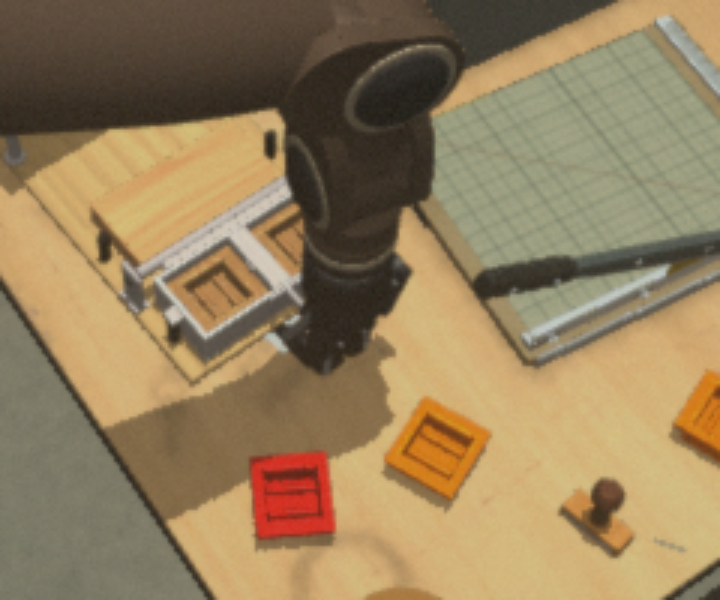

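The knob is gripped (opening 33.5 mm). Next I'll work out the arc.

```bash
cat > arc.py <<'E'
import sys,numpy as np
r=.168;g=.0187;s=np.array([-.058,.998,0]);a=np.array([.998,.058,0])
def tcp(t,f):
    f=np.radians(f); return r*((1-np.cos(t))*s+np.array([0,0,np.sin(t)]))+g*(np.sin(f)*s+np.array([0,0,1-np.cos(f)]))
def rows(t0,f0,seq):
    o=[]
    for t,f in seq: o+= [*np.round(tcp(t,f)-tcp(t0,f0),3).tolist(),*np.round(a*(f-f0),1).tolist()]
    return o
if __name__=="__main__":
    A=np.linspace(0,1.6,13); F=np.linspace(0,27,13)
    print(rows(0,0,list(zip(A,F))[1:]))
    B=np.linspace(1.6,2.85,13)[1:]; print(rows(1.6,27,[(b,27) for b in B]))
E
python3 arc.py
```

```text
[-0.0, 0.002, 0.022, 2.2, 0.1, 0.0, -0.0, 0.007, 0.044, 4.5, 0.3, 0.0, -0.001, 0.015, 0.066, 6.7, 0.4, 0.0, -0.002, 0.026, 0.086, 9.0, 0.5, 0.0, -0.002, 0.04, 0.104, 11.2, 0.7, 0.0, -0.003, 0.055, 0.121, 13.5, 0.8, 0.0, -0.004, 0.073, 0.136, 15.7, 0.9, 0.0, -0.005, 0.092, 0.148, 18.0, 1.0, 0.0, -0.007, 0.113, 0.158, 20.2, 1.2, 0.0, -0.008, 0.135, 0.165, 22.5, 1.3, 0.0, -0.009, 0.158, 0.169, 24.7, 1.4, 0.0, -0.011, 0.181, 0.17, 26.9, 1.6, 0.0]
[-0.001, 0.017, -0.001, 0.0, 0.0, 0.0, -0.002, 0.035, -0.005, 0.0, 0.0, 0.0, -0.003, 0.051, -0.01, 0.0, 0.0, 0.0, -0.004, 0.067, -0.016, 0.0, 0.0, 0.0, -0.005, 0.083, -0.025, 0.0, 0.0, 0.0, -0.006, 0.097, -0.035, 0.0, 0.0, 0.0, -0.006, 0.11, -0.046, 0.0, 0.0, 0.0, -0.007, 0.122, -0.059, 0.0, 0.0, 0.0, -0.008, 0.133, -0.073, 0.0, 0.0, 0.0, -0.008, 0.142, -0.087, 0.0, 0.0, 0.0, -0.009, 0.15, -0.103, 0.0, 0.0, 0.0, -0.009, 0.156, -0.12, 0.0, 0.0, 0.0]
```

```bash
python3 -m inch '[0,0.002,0.022,2.2,0.1,0, 0,0.007,0.044,4.5,0.3,0, -0.001,0.015,0.066,6.7,0.4,0, -0.002,0.026,0.086,9,0.5,0, -0.002,0.04,0.104,11.2,0.7,0, -0.003,0.055,0.121,13.5,0.8,0, -0.004,0.073,0.136,15.7,0.9,0, -0.005,0.092,0.148,18,1,0, -0.007,0.113,0.158,20.2,1.2,0, -0.008,0.135,0.165,22.5,1.3,0, -0.009,0.158,0.169,24.7,1.4,0, -0.011,0.181,0.17,26.9,1.6,0]'
python3 - <<'E'
from h import *
st()
E
```

```text
clock: 6.65
ee_pos: [0.512, 0.0932, 0.2016]
orientation: [-179.7, -27.0, 93.3]
force: [-6.0, -1.6, -4.0]
grip_width: 0.385
grasp_force: 61.5
{'clock': 6.65, 'joint_pos': [-4.456, 8.546, -8.526, 77.193, 26.693, 81.164], 'ee_pos': [0.512, 0.093, 0.202], 'orientation': [-179.7, -27.005, 93.296], 'force': [-5.95, -1.567, -4.038], 'grip_width': 0.385, 'grasp_force': 61.491}
```

```bash
python3 -m inch '[-0.001,0.017,-0.001,0,0,0, -0.002,0.035,-0.005,0,0,0, -0.003,0.051,-0.01,0,0,0, -0.004,0.067,-0.016,0,0,0, -0.005,0.083,-0.025,0,0,0, -0.006,0.097,-0.035,0,0,0, -0.006,0.11,-0.046,0,0,0, -0.007,0.122,-0.059,0,0,0, -0.008,0.133,-0.073,0,0,0, -0.008,0.142,-0.087,0,0,0, -0.009,0.15,-0.103,0,0,0, -0.009,0.156,-0.12,0,0,0]'
python3 - <<'E'
from h import *
st()
p=bot.camera("scene"); cv2.imwrite("pics/s3.png",cv2.resize(p["frame"][130:350,170:430,::-1],None,fx=2.7,fy=2.7))
for k in ("tray_mid","knob_mid","cavity_1","pad_1_mid"): print(k,[(np.round(d["point"],3).tolist(),round(d["p"],2)) for d in bot.mark_of(p,k)][:5])
E
```

```text
clock: 7.85
ee_pos: [0.5008, 0.2485, 0.0786]
orientation: [-179.4, -26.9, 93.3]
force: [-11.4, -3.5, -3.5]
grip_width: 0.39
grasp_force: 61.7
{'clock': 7.85, 'joint_pos': [12.712, 9.839, -22.901, 53.134, 26.585, 100.291], 'ee_pos': [0.501, 0.249, 0.079], 'orientation': [-179.425, -26.874, 93.258], 'force': [-11.437, -3.5, -3.487], 'grip_width': 0.39, 'grasp_force': 61.739}
tray_mid [([0.511, 0.129, 0.081], 0.84)]
knob_mid [([0.511, 0.127, 0.08], 0.4)]
cavity_1 [([0.557, 0.132, 0.082], 0.86), ([0.459, 0.125, 0.086], 0.57)]
pad_1_mid [([0.547, -0.202, 0.014], 0.94), ([0.42, -0.172, 0.012], 0.67), ([0.782, -0.32, 0.011], 0.56), ([0.407, 0.464, 0.013], 0.47), ([0.516, 0.082, -0.001], 0.45)]
```

View pics/s3.png

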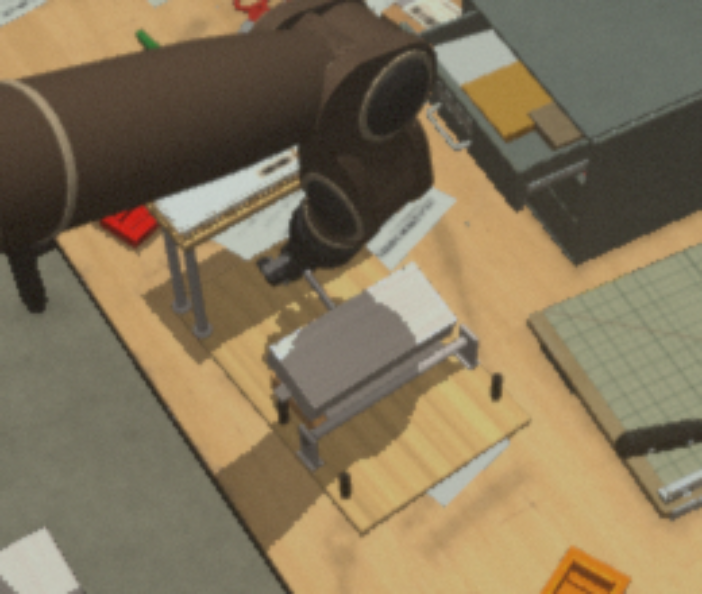

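The tray is turned over at crop (365,345), held with its knob about 45 mm above rest. I'll let it fall from here as the first rap.

```bash
python3 -m inch '[0,0,0,0,0,0, 0,0,0,0,0,0, 0,0,0,0,0,0, 0,0,0,0,0,0, 0,0,0,0,0,0, 0,0,0,0,0,0]' 1
python3 - <<'E'
from h import *
p=bot.camera("scene"); w=bot.camera("wrist"); cv2.imwrite("pics/s4.png",np.hstack([cv2.resize(p["frame"][200:330,240:370],(400,400)),cv2.resize(w["frame"],(400,400))])[:,:,::-1])
for c in (p,w):
  for k in ("tray_mid","knob_mid","cavity_1","pad_1_mid"): print(k,[(np.round(d["point"],3).tolist(),round(d["p"],2)) for d in bot.mark_of(c,k)][:5])
E
```

```text
clock: 8.7
ee_pos: [0.506, 0.2485, 0.0815]
orientation: [180.0, -27.0, 93.4]
force: [-0.2, 0.4, 0.1]
grip_width: 1.004
grasp_force: 0.0
tray_mid [([0.512, 0.135, 0.068], 0.86)]
knob_mid [([0.501, 0.244, 0.05], 0.53)]
cavity_1 [([0.459, 0.133, 0.07], 0.89), ([0.552, 0.138, 0.066], 0.76), ([0.409, -0.345, 0.023], 0.43), ([0.509, 0.133, 0.038], 0.18)]
pad_1_mid [([0.78, -0.318, 0.013], 0.88), ([0.406, 0.462, 0.014], 0.74), ([0.548, -0.205, 0.015], 0.69), ([0.419, -0.172, 0.012], 0.55)]
tray_mid [([0.501, 0.251, 0.052], 0.42)]
knob_mid [([0.5, 0.251, 0.05], 0.61)]
cavity_1 []
pad_1_mid []
```

View pics/s4.png

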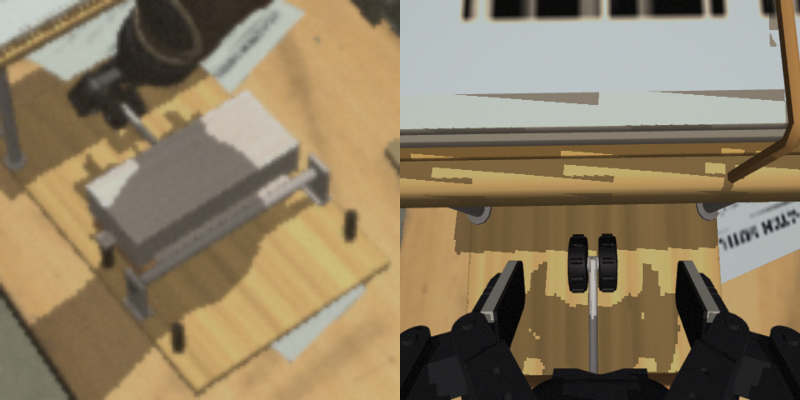

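The tray now lies level on its stops and the knob is at about (0.501,0.247,0.05). I'll re-grip it, lift and look underneath.

```bash
python3 -m inch '[-0.005,0.002,-0.015,0,0,0, -0.005,0.004,-0.03,0,0,0, -0.005,0.006,-0.048,0,0,0, -0.005,0.006,-0.048,0,0,0, -0.005,0.006,-0.048,0,0,0]'
python3 -m inch '[0,0,0,0,0,0, 0,0,0,0,0,0, 0,0,0,0,0,0, 0,0,0,0,0,0, 0,0,0,0,0,0]' -1
sed -i 's/-.058,.998,0/-.074,.997,0/; s/.998,.058,0/.997,.074,0/' arc.py
python3 - <<'E'
from h import *; st()
from arc import *
print(rows(np.pi,27,[(t,27) for t in np.pi-np.linspace(0,.9,9)[1:]]))
E
```

```text
clock: 9.7
ee_pos: [0.5006, 0.2546, 0.0334]
orientation: [-180.0, -27.0, 93.4]
force: [-0.2, -0.9, 0.4]
grip_width: 0.996
grasp_force: 0.0
clock: 10.2
ee_pos: [0.5004, 0.2545, 0.0341]
orientation: [-180.0, -27.0, 93.4]
force: [-4.3, -4.0, 6.8]
grip_width: 0.389
grasp_force: 59.1
{'clock': 10.2, 'joint_pos': [13.351, 11.618, -26.922, 46.453, 26.541, 101.102], 'ee_pos': [0.5, 0.254, 0.034], 'orientation': [-179.996, -26.976, 93.429], 'force': [-4.304, -3.956, 6.829], 'grip_width': 0.389, 'grasp_force': 59.143}
[0.0, -0.001, 0.019, 0.0, 0.0, 0.0, 0.0, -0.004, 0.037, 0.0, 0.0, 0.0, 0.001, -0.009, 0.056, 0.0, 0.0, 0.0, 0.001, -0.017, 0.073, 0.0, 0.0, 0.0, 0.002, -0.026, 0.09, 0.0, 0.0, 0.0, 0.003, -0.037, 0.105, 0.0, 0.0, 0.0, 0.004, -0.049, 0.119, 0.0, 0.0, 0.0, 0.005, -0.063, 0.132, 0.0, 0.0, 0.0]
```

```bash
python3 -m inch '[0,-0.001,0.019,0,0,0, 0,-0.004,0.037,0,0,0, 0.001,-0.009,0.056,0,0,0, 0.001,-0.017,0.073,0,0,0, 0.002,-0.026,0.09,0,0,0, 0.003,-0.037,0.105,0,0,0, 0.004,-0.049,0.119,0,0,0, 0.005,-0.063,0.132,0,0,0, 0.005,-0.063,0.132,0,0,0]'
python3 - <<'E'
from h import *; st()
p=bot.camera("scene"); cv2.imwrite("pics/s5.png",cv2.resize(p["frame"][190:350,220:420,::-1],(800,600)[:2] if 0 else (750,600)))
for k in ("tray_mid","knob_mid","cavity_1","pad_1_mid"): print(k,[(np.round(d["point"],3).tolist(),round(d["p"],2)) for d in bot.mark_of(p,k)][:6])
E
```

```text
clock: 11.1
ee_pos: [0.505, 0.1904, 0.1663]
orientation: [-179.9, -26.9, 93.3]
force: [-4.3, 1.2, 0.0]
grip_width: 0.387
grasp_force: 61.9
{'clock': 11.1, 'joint_pos': [6.324, 6.896, -14.836, 66.825, 26.887, 93.314], 'ee_pos': [0.505, 0.19, 0.166], 'orientation': [-179.936, -26.922, 93.339], 'force': [-4.326, 1.228, 0.042], 'grip_width': 0.387, 'grasp_force': 61.897}
tray_mid [([0.517, 0.103, 0.104], 0.85)]
knob_mid []
cavity_1 [([0.558, 0.102, 0.103], 0.74), ([0.464, 0.094, 0.105], 0.64), ([0.505, 0.134, 0.035], 0.49)]
pad_1_mid [([0.419, -0.173, 0.014], 0.84), ([0.408, 0.464, 0.012], 0.78), ([0.778, -0.319, 0.012], 0.69), ([0.551, -0.204, 0.017], 0.56), ([0.46, 0.135, 0.046], 0.52)]
```

View pics/s5.png

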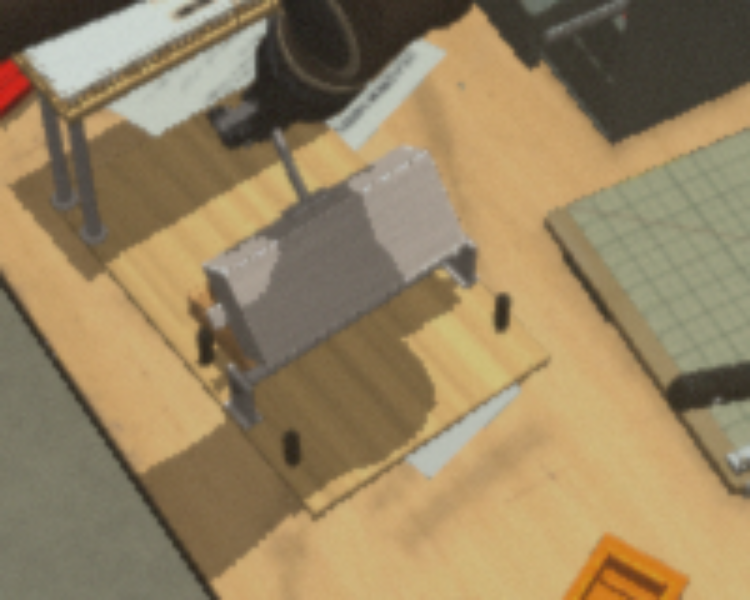

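A brown edge shows under the tray's left end at crop (200,305), where the network reports a pad at (0.46,0.135,0.046), so it has probably dropped. The other pad is hidden, so I'll lift on to near upright.

```bash
python3 - <<'E'
from arc import *
print(rows(np.pi-.9,27,[(t,27) for t in np.pi-np.linspace(.9,1.45,6)[1:]]))
E
```

```text
[0.001, -0.015, 0.011, 0.0, 0.0, 0.0, 0.002, -0.031, 0.02, 0.0, 0.0, 0.0, 0.004, -0.048, 0.027, 0.0, 0.0, 0.0, 0.005, -0.066, 0.032, 0.0, 0.0, 0.0, 0.006, -0.084, 0.035, 0.0, 0.0, 0.0]
```

```bash
python3 -m inch '[0.001,-0.015,0.011,0,0,0, 0.002,-0.031,0.02,0,0,0, 0.004,-0.048,0.027,0,0,0, 0.005,-0.066,0.032,0,0,0, 0.006,-0.084,0.035,0,0,0, 0.006,-0.084,0.035,0,0,0]'
python3 - <<'E'
from h import *; st()
p=bot.camera("scene"); w=bot.camera("wrist")
a=cv2.resize(p["frame"][190:330,220:390],(400,330)); b=cv2.resize(w["frame"],(400,330))
cv2.imwrite("pics/s6.png",np.hstack([a,b])[:,:,::-1])
for c in (p,w):
 for k in ("tray_mid","cavity_1","pad_1_mid"): print(k,[(np.round(d["point"],3).tolist(),round(d["p"],2)) for d in bot.mark_of(c,k)][:6])
E
```

```text
clock: 11.95
ee_pos: [0.5112, 0.1065, 0.201]
orientation: [-179.9, -27.0, 93.3]
force: [-8.7, -0.2, 6.1]
grip_width: 0.389
grasp_force: 62.8
{'clock': 11.95, 'joint_pos': [-2.999, 7.975, -9.234, 76.073, 26.781, 82.887], 'ee_pos': [0.511, 0.107, 0.201], 'orientation': [-179.928, -26.966, 93.315], 'force': [-8.655, -0.189, 6.076], 'grip_width': 0.389, 'grasp_force': 62.759}
tray_mid [([0.516, 0.069, 0.106], 0.63)]
cavity_1 [([0.56, 0.072, 0.104], 0.89), ([0.466, 0.061, 0.105], 0.65), ([0.507, 0.135, 0.038], 0.22)]
pad_1_mid [([0.419, -0.175, 0.013], 0.96), ([0.549, -0.202, 0.013], 0.93), ([0.779, -0.32, 0.01], 0.79), ([0.514, 0.083, -0.001], 0.15)]
tray_mid []
cavity_1 []
pad_1_mid [([0.46, 0.129, 0.049], 0.84)]
```

View pics/s6.png

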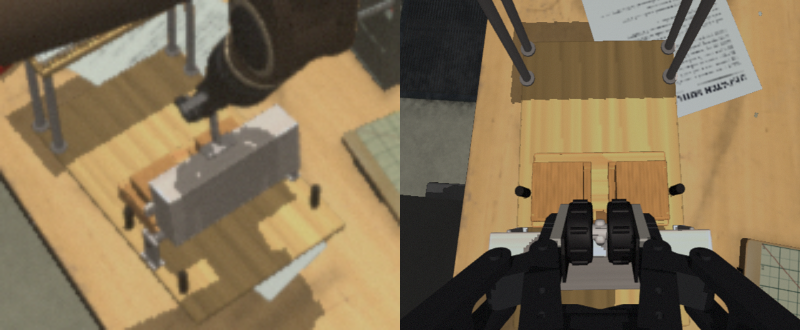

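In the wrist view both pads lie flat and side by side on the landing block, at (561,190) and (640,190). Now I'll swing the empty tray back.

```bash
python3 - <<'E'
from arc import *
A=np.linspace(1.69,.7,13);F=np.linspace(27,8,13)
print(rows(1.69,27,list(zip(A,F))[1:]))
A=np.linspace(.7,0,11);F=np.linspace(8,0,11)
print(rows(.7,8,list(zip(A,F))[1:]))
E
```

```text
[0.001, -0.014, 0.001, -1.6, -0.1, -0.0, 0.002, -0.029, 0.001, -3.2, -0.2, -0.0, 0.003, -0.043, -0.001, -4.7, -0.4, -0.0, 0.004, -0.057, -0.003, -6.3, -0.5, -0.0, 0.005, -0.071, -0.007, -7.9, -0.6, -0.0, 0.006, -0.084, -0.012, -9.5, -0.7, -0.0, 0.007, -0.097, -0.017, -11.1, -0.8, -0.0, 0.008, -0.11, -0.024, -12.6, -0.9, -0.0, 0.009, -0.122, -0.032, -14.2, -1.1, -0.0, 0.01, -0.133, -0.041, -15.8, -1.2, -0.0, 0.011, -0.144, -0.05, -17.4, -1.3, -0.0, 0.011, -0.154, -0.06, -18.9, -1.4, -0.0]
[0.001, -0.007, -0.009, -0.8, -0.1, -0.0, 0.001, -0.014, -0.019, -1.6, -0.1, -0.0, 0.002, -0.02, -0.029, -2.4, -0.2, -0.0, 0.002, -0.026, -0.04, -3.2, -0.2, -0.0, 0.002, -0.031, -0.051, -4.0, -0.3, -0.0, 0.003, -0.034, -0.062, -4.8, -0.4, -0.0, 0.003, -0.038, -0.073, -5.6, -0.4, -0.0, 0.003, -0.04, -0.085, -6.4, -0.5, -0.0, 0.003, -0.041, -0.097, -7.2, -0.5, -0.0, 0.003, -0.042, -0.108, -8.0, -0.6, -0.0]
```

```bash
python3 -m inch '[0.001,-0.014,0.001,-1.6,-0.1,0, 0.002,-0.029,0.001,-3.2,-0.2,0, 0.003,-0.043,-0.001,-4.7,-0.4,0, 0.004,-0.057,-0.003,-6.3,-0.5,0, 0.005,-0.071,-0.007,-7.9,-0.6,0, 0.006,-0.084,-0.012,-9.5,-0.7,0, 0.007,-0.097,-0.017,-11.1,-0.8,0, 0.008,-0.11,-0.024,-12.6,-0.9,0, 0.009,-0.122,-0.032,-14.2,-1.1,0, 0.01,-0.133,-0.041,-15.8,-1.2,0, 0.011,-0.144,-0.05,-17.4,-1.3,0, 0.011,-0.154,-0.06,-18.9,-1.4,0]'
python3 -m inch '[0.001,-0.007,-0.009,-0.8,-0.1,0, 0.001,-0.014,-0.019,-1.6,-0.1,0, 0.002,-0.02,-0.029,-2.4,-0.2,0, 0.002,-0.026,-0.04,-3.2,-0.2,0, 0.002,-0.031,-0.051,-4,-0.3,0, 0.003,-0.034,-0.062,-4.8,-0.4,0, 0.003,-0.038,-0.073,-5.6,-0.4,0, 0.003,-0.04,-0.085,-6.4,-0.5,0, 0.003,-0.041,-0.097,-7.2,-0.5,0, 0.003,-0.042,-0.107,-8,-0.6,0, 0.003,-0.042,-0.107,-8,-0.6,0]'
```

```text
clock: 13.55
ee_pos: [0.5223, -0.0481, 0.1399]
orientation: [179.8, -7.8, 93.5]
force: [-1.7, -2.0, -2.0]
grip_width: 0.386
grasp_force: 61.9
clock: 14.65
ee_pos: [0.5253, -0.0885, 0.0333]
orientation: [179.7, 0.1, 93.5]
force: [-4.6, -2.7, -2.4]
grip_width: 0.391
grasp_force: 61.8
```

```bash
python3 -m inch '[0,0,-0.001,0,0,0, 0,0,-0.001,0,0,0]'
python3 -m inch '[0,0,0,0,0,0, 0,0,0,0,0,0, 0,0,0,0,0,0, 0,0,0,0,0,0, 0,0,0,0,0,0]' 1
python3 -m inch '[0,0,0.02,0,0,0, 0,0,0.05,0,0,0, 0,0,0.08,0,0,0, 0,0,0.12,0,0,0, 0,0,0.16,0,0,0, 0,0,0.2,0,0,0, 0,0,0.25,0,0,0, -0.03,0,0.26,0,0,0, -0.07,0,0.26,0,0,0, -0.07,0,0.26,0,0,0, -0.07,0,0.26,0,0,0]'
python3 - <<'E'
from h import *; st()
p=bot.camera("scene"); w=bot.camera("wrist")
a=cv2.resize(p["frame"][190:400,220:460],(400,350)); b=cv2.resize(w["frame"],(400,350))
cv2.imwrite("pics/s7.png",np.hstack([a,b])[:,:,::-1])
for c in (p,w):
 for k in ("tray_mid","knob_mid","pad_1_mid","landing","stapler_mid","tape_roll_mid","wood_stamp_mid"): print(k,[(np.round(d["point"],3).tolist(),round(d["p"],2)) for d in bot.mark_of(c,k)][:6])
E
```

```text
clock: 14.85
ee_pos: [0.5253, -0.0885, 0.0331]
orientation: [179.6, 0.1, 93.5]
force: [-8.2, -2.8, 9.9]
grip_width: 0.387
grasp_force: 63.4
clock: 15.35
ee_pos: [0.5261, -0.0884, 0.0323]
orientation: [179.6, 0.0, 93.5]
force: [-0.2, -0.4, -0.5]
grip_width: 0.999
grasp_force: 0.0
clock: 16.45
ee_pos: [0.4556, -0.0885, 0.2928]
orientation: [179.5, 0.0, 93.5]
force: [-0.0, -1.0, 0.2]
grip_width: 1.004
grasp_force: 0.0
{'clock': 16.45, 'joint_pos': [-11.039, 0.672, -1.617, 87.243, 0.08, 75.465], 'ee_pos': [0.456, -0.088, 0.293], 'orientation': [179.527, 0.041, 93.496], 'force': [-0.009, -0.962, 0.166], 'grip_width': 1.004, 'grasp_force': 0.0}
tray_mid [([0.517, 0.025, 0.036], 0.67)]
knob_mid [([0.53, -0.089, 0.053], 0.71)]
pad_1_mid [([0.46, 0.131, 0.05], 0.94), ([0.55, -0.203, 0.015], 0.72), ([0.78, -0.316, 0.014], 0.68), ([0.418, -0.175, 0.013], 0.56), ([0.407, 0.464, 0.013], 0.43)]
landing [([0.507, 0.137, 0.038], 0.72)]
stapler_mid []
tape_roll_mid [([0.409, -0.342, 0.023], 0.72)]
wood_stamp_mid [([0.626, -0.329, 0.037], 0.67)]
tray_mid [([0.515, 0.031, 0.035], 0.56)]
knob_mid [([0.524, -0.084, 0.048], 0.6)]
pad_1_mid [([0.549, -0.203, 0.013], 0.98), ([0.419, -0.17, 0.014], 0.71), ([0.785, -0.322, 0.009], 0.57)]
landing [([0.408, -0.341, 0.023], 0.66)]
stapler_mid []
tape_roll_mid [([0.412, -0.344, 0.023], 0.97), ([0.561, 0.03, 0.032], 0.63)]
wood_stamp_mid [([0.627, -0.331, 0.035], 0.93)]
```

View pics/s7.png

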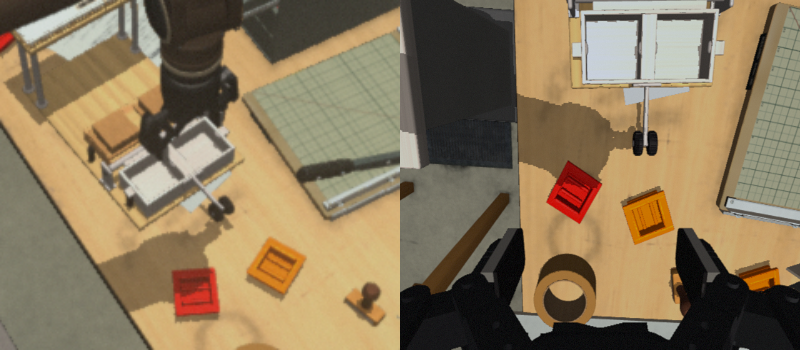

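The tray is home and empty at left-panel (178,170). The pads rest on the block at (115,130) and (150,103), and the bystanders haven't moved.

```bash
python3 -c "
from workcell import bot
print(bot.close_job())"
```

```text
the job is handed in; nothing more can be done
None
```

I handed the job in at about 16.5 s: one rap dropped both pads flange-down onto the landing block, the empty tray is back home, and nothing else was disturbed as far as the pictures show; no verdict came back.

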